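Spin the plating turntable and brake it on its mark

ROBOT

A 6-joint arm with a two-finger parallel gripper is mounted at the origin on the work surface. World frame = base frame: x ahead of the robot, y to its left, z up, the work surface at z = 0. Lengths are in m, angles in rad, forces in N, time in s.
With the tool pointing down it reaches from about 0.325 to 0.85 m from the base axis. Payload 4.4 kg.
Tool frame: the origin (TCP) lies where the fingers leave the gripper's body, on its centre line; the fingertips stand 97 mm ahead of it and the grasp point (between the pads) lies 78 mm ahead of it; y points along the fingers, z is the direction in which the jaws open and shut, and the axes are right-handed (so a half turn about y gives the same grasp; the last joint's range is limited). The gripper opens to 94 mm and grips with 3 to 60 N. Pads are 16 mm wide; open, the fingers measure 119 mm over their backs; the gripper's body (75 mm by 177 mm) begins 78 mm behind the grasp point.
Start: joints at [0.989, 0.207, 1.542, -0, 1.393, -0.15], TCP at [0.241, 0.522, 0.303] pointing down, gripper open.
Joint ranges: [-2.73, 2.73], [-0.86, 2.22], [0.23, 2.46], [-1.11, 4.25], [0.08, 2.63], [-2.82, 2.82]. Speed limits (rad/s): [2.79, 2.79, 3.14, 3.14, 3.14, 3.14].

INTERFACE

Orientations are given as a rotation vector (axis times angle).
In Python, from plant import state, read_camera, calibration, close_job, spot_in, pinpoint gives the robot as it stands. The module is installed in compiled form; this text tells all that it offers.
- The arm moves only by the tool carry_out, never from a script. Its argument "series" is a list that holds one entry, the list of rows, each a list of 6 numbers: the shift along the tool's x, y, z in cm, then the turn, a rotation vector about the tool's x, y, z in degrees. A call has exactly 10 rows; each row is the pose to reach, as a shift and turn from the pose commanded when the call began, along the tool's axes at that moment; what a row does not reach only later rows make up. A row lasts 1/12 s, in which the tool goes at most 41.7 mm and 7.16 degrees, less where a joint would pass 70% of its speed; a pose out of reach is approached as far as the arm can. A call with a gripper value outside its range is refused whole. "claw" is the gripper's target within -1 to 1 (fully open at 1, half-way at 0, shut at -1), set as the call begins (left out, the last holds). The fingers move at their own pace and stop on an object; "squeeze" is the grip in N (left out, the last holds). Time passes only in rows, so rows that repeat a pose let the fingers close, or fill a call up. It gives the time, the measured TCP pose, the force and the opening at its end, in the units of the state.
- state(): the state, without advancing time (a new reading comes with each control period).
- read_camera(name): name is "scene" or "top" or "wrist"; returns (picture, depth): 480x640x3 uint8, blue, green, red; 480x640 float32, m along the optical axis (not along the pixel's ray), 0 where there is no reading.
- calibration(name): a dict with "mtx" (3x3 intrinsics, pixels), "world_from_camera" (4x4, takes a point from camera to world coordinates). Camera axes: x right, y up, looking along -z (the intrinsics and any distortion apply to the point x, -y, -z); pixel columns grow to the right and rows downward; lengths in m; the calibration is good to about 2 mm. A picture is of the moment at which its call begins: read the wrist's pose just before it. calibration takes no time and is no camera call; for the wrist camera it gives the pose at the moment of the call.
- close_job(): hands the job in, once; it reports no verdict.
Trained networks look in the newest picture that a camera, given by its name, has taken for a name from the list of things; names that differ only in an ending like _2 or _b are one class to them, and where a whole thing is asked for, a point or a joint stands for the part that bears it (a point fixed in the world has none). Each returns a list of dicts, best first, with "confidence" (0 to 1); they miss things now and then, are a little off and sometimes report something else, mostly with a low value. They report only what shows in the picture. A call takes as long as a camera call. They do not tell look-alikes from the thing itself.
- spot_in(query, camera): "at" ([x, y, z] in m, in world coordinates, good to about 4 mm: the middle of the surface that is visible of it).
- pinpoint(query, camera): "at" ([x, y, z] in m, in world coordinates, good to about 4 mm: a listed point, or the origin of a listed thing).
The state is a dict: "time_s": time; "q": joint angles; "qd": joint speeds; "effort": joint torques, N m; "position": TCP position; "tcp_rot": TCP orientation; "contact_force": force on the tool from outside, world axes, zero at the start; "moment": the same for the moment, N m; "gripper_width": finger opening in m.
Only numpy, scipy, OpenCV 4.12 (cv2) and the standard library are available. Lean on these libraries where they do the work, as an engineer would, in place of code of your own. Each camera call takes 0.05 s, during which the arm holds its last target.

TASK

Check the Petri-dish turntable and park it: push one of its pegs with a closed fingertip to set the aluminium platter spinning anticlockwise (seen from above), and let it run freely for at least a turn and a half. Then, before it runs down, brake it gently with a fingertip pressed on the platter so that it stops with the yellow pointer pointing into the red patch (a small last nudge is fine, stopping it far from there and turning it back by hand is not), and finish with the fingertip still resting on the platter, holding it there. Do not grasp or lift anything, keep the dish sitting between the pegs, and leave everything else on the bench where it is.

Things in the scene. Friction and masses are not known exactly. Their poses are not given: they have to be found in the camera images.
- turntable: Fixed grey foot of the turntable, 170 mm across. Origin on the turning axis at the bench surface, z up. Its +x axis runs from the axis to the yellow pointer, which stands just outside the platter's rim (106 to 141 mm from the axis, 24 mm wide, top 52 mm above the bench). It stands at any yaw.
- platter: Turning aluminium disc, 200 mm across. Origin on the axis at bench height, z up, +x through the red patch; upper face at z = 50 mm. Three black pegs (11 mm across, tops at z = 75 mm) stand 60 mm from the axis at 60, 180 and 300 degrees from +x; from 66 to 100 mm out the face is bare: press there. Soft mount: pressed down it sinks 1 mm per 3 N, at most 6 mm, and springs back.
- spin (a joint): Turning angle of the platter, rad, growing anticlockwise seen from above and counting on past full turns. 0 and every multiple of 2 pi: red patch at the pointer. Starts between 1.0 and 3.2. The bearing has no stops and is nearly free: left alone the platter loses roughly 0.15 to 0.35 rad/s every second until it stands.
- mark (a point): Middle of the red patch at the platter's rim, 98 mm from the axis, on the upper face (50 mm above the bench). The patch is 28 mm wide along the rim and 26 mm deep radially, flush.
- pointer (a point): The inner tip of the yellow pointer, 106 mm from the axis, 50 mm above the bench.
- dish: Loose closed Petri dish, 90 mm across, 15 mm high, 60 g, lying on the platter inside the three pegs; origin at the centre of its underside. It turns with the platter and must stay there.
- media_bottle: Loose amber bottle with blue cap, 70 mm across, 150 mm tall; origin under its centre. Bystander.
- wash_bottle: Loose white wash bottle with a red spout, 68 mm across, about 170 mm tall; origin under its centre. Bystander.
- beaker: Loose glass beaker, 72 mm across, 90 mm tall; origin under its centre. Bystander.
- dish_stack: Loose stack of three closed dishes, 90 mm across, 45 mm high; origin under its centre. Bystander.
- spreader: Loose L-shaped steel spreader, 7 mm thick, 140 mm long with a 35 mm foot, lying on the bench; origin at the middle of its long leg. Bystander.
- marker: Loose white pen with blue cap, 15 mm thick, 140 mm long, lying on the bench; origin under its middle. Bystander.
Not all that is in view belongs to the job. What is shaped like the turntable but purple is not meant.

How it is judged:
By the outcome, as a careful person would: the job done as asked, in the order asked, and still so for the second after the job is handed in, while the arm keeps its last pose, push and grip.
It also fails if it takes over 61 s, if anything falls off the work surface, if the arm or the gripper's body presses on something with over 40 N, if the wrist force passes 120 N, or if a joint passes its speed limit or range.

## Working session

There is one attempt and no reset: what is moved stays moved. The work goes in short steps, Python scripts to look and compute and a tool call to move; the robot and the scene stay as the last step left them, time stands still between calls to the robot, and variables do not carry over. Pictures are saved under pics/ and viewed, and the job is handed in when it is done.

Besides the shell and the picture viewer there is one more tool, called after "Emit:" as name(argument=value, ...), one argument or row to a line, values as JSON. carry_out: Moves the arm, as the interface text tells. Its arguments: {"type":"object","properties":{"series":{"type":"array","items":{"type":"array","items":{"type":"array","items":{"type":"number"}}}},"claw":{"type":"number"},"squeeze":{"type":"number"}},"required":["series"]}

```bash
ls; mkdir -p pics
python3 - <<'E'
from plant import *
import cv2
s=state();print({k:(v if not hasattr(v,'round') else v) for k,v in s.items()})
for c in("scene","top"):
    p,d=read_camera(c);cv2.imwrite(f"pics/{c}0.png",p)
    for q in("turntable","platter","mark","pointer","dish"):
        try:print(c,q,[( [round(x,4) for x in r["at"]],round(r["confidence"],2)) for r in pinpoint(q,c)])
        except Exception as e:print(q,e)
print(calibration("top"))
E
```

```text
pics
{'time_s': 0.0, 'q': array([ 9.88458866e-01,  2.07426395e-01,  1.54293932e+00, -4.27771788e-05,
        1.39347747e+00, -1.50471963e-01]), 'qd': array([-0.00067292,  0.00046863, -0.0011344 , -0.00040482, -0.00071498,
       -0.00237163]), 'effort': array([-1.07747303e-03, -3.70873940e+01, -2.81421322e+01,  6.98025967e-02,
        3.61294812e-02, -1.78801738e-04]), 'position': array([0.24035564, 0.52171171, 0.30149387]), 'tcp_rot': array([-1.54625288,  0.3394079 , -0.33819508]), 'contact_force': array([0.5467726 , 0.61350446, 0.06589458]), 'moment': array([ 0.01278543,  0.00233855, -0.02953419]), 'gripper_width': 0.09391035984657702}
scene turntable [([0.5403, -0.1308, -0.0025], 0.86), ([0.5316, 0.1948, 0.0011], 0.77)]
scene platter [([0.534, 0.2002, -0.0027], 0.61), ([0.5389, -0.1319, 0.0008], 0.59)]
scene mark [([0.6033, 0.2601, 0.0493], 0.91), ([0.4733, -0.0591, 0.0475], 0.83)]
scene pointer [([0.6007, -0.0433, 0.0501], 0.95), ([0.6135, 0.2667, 0.0473], 0.81)]
scene dish [([0.5364, -0.128, 0.0519], 0.88)]
top turntable [([0.5339, -0.133, -0.0003], 0.75), ([0.5388, 0.1924, -0.003], 0.7)]
top platter [([0.5381, -0.1249, 0.0009], 0.91), ([0.531, 0.1918, 0.0], 0.86), ([0.5054, -0.4096, 0.0006], 0.67), ([0.5344, -0.1273, 0.0517], 0.25)]
top mark [([0.4722, -0.0537, 0.0503], 0.93), ([0.6045, 0.2622, 0.0522], 0.84)]
top pointer [([0.5995, -0.037, 0.0542], 0.98), ([0.6577, 0.3949, -0.0011], 0.63)]
top dish []
{'mtx': array([[496.61939381,   0.        , 319.67808225],
       [  0.        , 496.61939381, 244.8265592 ],
       [  0.        ,   0.        ,   1.        ]]), 'world_from_camera': array([[-0.14891528,  0.9654981 , -0.21362973,  0.26430863],
       [-0.98883855, -0.14643462,  0.02748129,  0.02153186],
       [-0.00474966,  0.21533769,  0.97652809,  1.09448335],
       [ 0.        ,  0.        ,  0.        ,  1.        ]])}
```

View pics/top0.png

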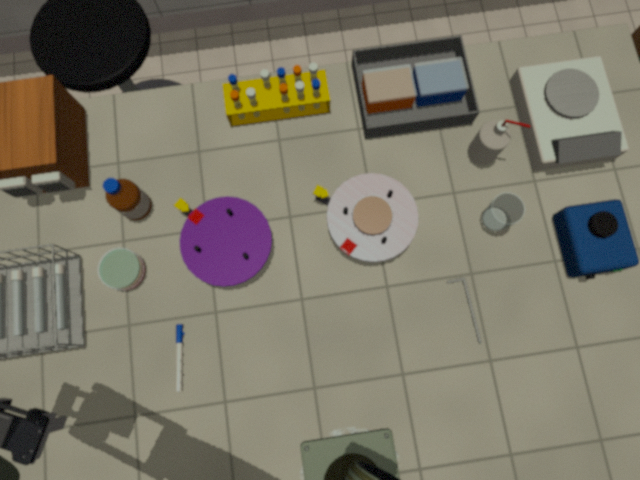

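View pics/scene0.png

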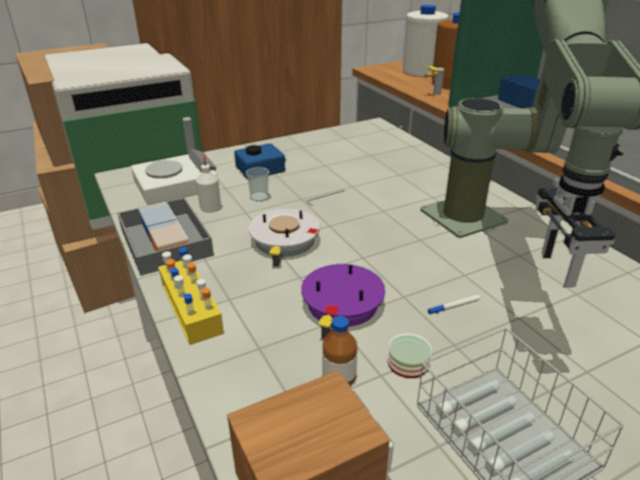

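The grey turntable with the dish is at top-view pixel (372,217). Its yellow pointer is at (321,193), the red patch at (348,245), and the pegs at (390,194), (346,211) and (384,240). The purple one at (226,240) is the decoy. Next I'll measure the geometry precisely.

```bash
cat > h.py <<'E'
from plant import *
import numpy as np, cv2
from scipy.spatial.transform import Rotation as Ro
def plane(cam,uv,z,C=None):
    c=C or calibration(cam);K=c["mtx"];T=c["world_from_camera"]
    d=np.linalg.solve(K,[uv[0],uv[1],1.]);d=T[:3,:3]@[d[0],-d[1],-d[2]];o=T[:3,3]
    return o+d*(z-o[2])/d[2]
def proj(cam,P):
    c=calibration(cam);T=np.linalg.inv(c["world_from_camera"]);p=T[:3,:3]@np.array(P)+T[:3,3]
    p=c["mtx"]@np.array([p[0],-p[1],-p[2]]);return p[:2]/p[2]
def blobs(cam,p,lo,hi,near,rad,z,hue_wrap=False):
    h=cv2.cvtColor(p,cv2.COLOR_BGR2HSV);m=cv2.inRange(h,np.array(lo),np.array(hi))
    if hue_wrap: m|=cv2.inRange(h,np.array([170,lo[1],lo[2]]),np.array([180,255,255]))
    n,_,st,ce=cv2.connectedComponentsWithStats(m);o=[]
    for i in range(1,n):
        if st[i,4]<4: continue
        P=plane(cam,ce[i],z)
        if np.hypot(*(P[:2]-near[:2]))<rad:o.append((P[:2].round(4),int(st[i,4]),ce[i].round(1)))
    return o
RED=([0,150,90],[8,255,255]);YEL=([22,150,90],[35,255,255])
E
python3 - <<'E'
from h import *
s=state();print(Ro.from_rotvec(s["tcp_rot"]).as_matrix().round(3))
N=np.array([.536,-.13])
for c in("top","scene"):
    p,d=read_camera(c)
    print(c,"red",blobs(c,p,*RED,N,.16,.05,True));print("yel",blobs(c,p,*YEL,N,.17,.05))
    print("blk",blobs(c,p,[0,0,0],[180,255,45],N,.09,.063))
    # platter rim
    h=cv2.cvtColor(p,cv2.COLOR_BGR2HSV)
    u,v=proj(c,[.536,-.13,.05]);print(u,v)
    x,y=int(u)-80,int(v)-65
    cv2.imwrite(f"pics/crop_{c}.png",cv2.resize(p[y:y+130,x:x+160],None,fx=5,fy=4.6,interpolation=cv2.INTER_CUBIC))
    print(x,y)
for q in("media_bottle","wash_bottle","beaker","dish_stack","spreader","marker"):
    print(q,[( [round(x,3) for x in r["at"]],round(r["confidence"],2)) for r in pinpoint(q,"top")][:2])
E
```

```text
[[ 0.908  0.     0.419]
 [-0.419  0.     0.908]
 [-0.    -1.     0.   ]]
top red [(array([ 0.4817, -0.0685]), 106, array([348.3, 245.7]))]
yel [(array([ 0.6107, -0.0275]), 122, array([320.5, 191.9]))]
blk [(array([ 0.5797, -0.1747]), 7, array([389.6, 193.7])), (array([ 0.5556, -0.0732]), 4, array([345.2, 211. ])), (array([ 0.48  , -0.1435]), 4, array([383.5, 240. ]))]
372.15092719685896 217.47997334644293
292 152
scene red [(array([ 0.4803, -0.0653]), 26, array([312.5, 230.5]))]
yel [(array([ 0.6122, -0.0224]), 71, array([274.8, 250.7]))]
blk [(array([ 0.5796, -0.1704]), 5, array([264., 218.])), (array([ 0.5555, -0.0712]), 11, array([286.5, 232.3]))]
284.27546710332115 224.7324137911694
204 159
media_bottle [([0.657, 0.396, -0.003], 0.9), ([0.536, -0.13, -0.0], 0.44)]
wash_bottle [([0.664, -0.412, -0.003], 0.7)]
beaker [([0.505, -0.409, 0.001], 0.97), ([0.657, 0.396, -0.003], 0.68)]
dish_stack [([0.506, 0.428, 0.006], 0.63)]
spreader [([0.306, -0.312, 0.002], 0.69)]
marker [([0.304, 0.329, -0.002], 0.69), ([0.473, -0.055, 0.048], 0.63)]
```

View pics/crop_top.png

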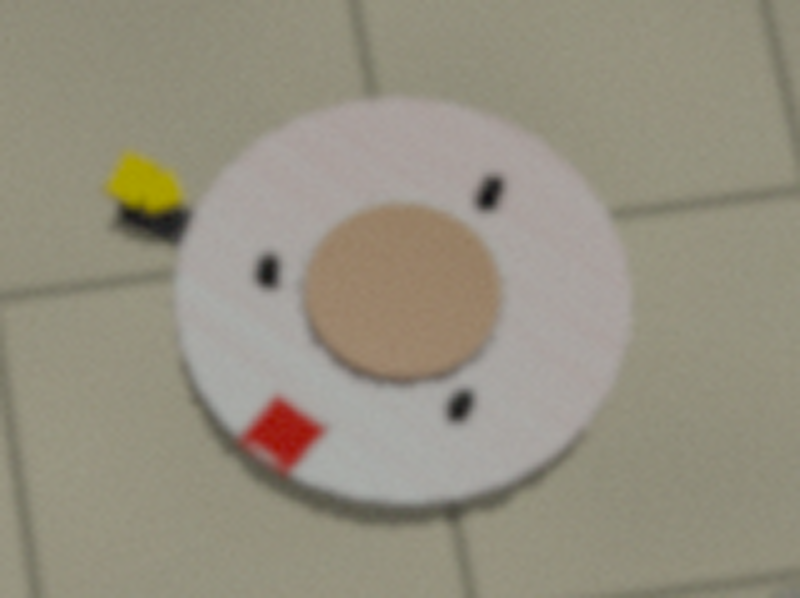

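View pics/crop_scene.png

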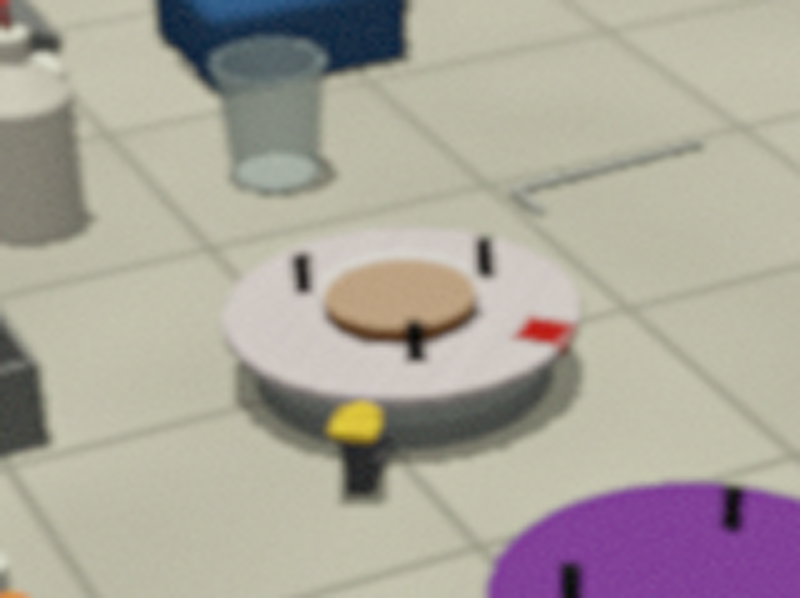

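Emit:
carry_out(
  series=[
    [[2.8,0,-2.8,0,5.5,0],[5.6,0,-5.6,0,11,0],[8.4,0,-8.5,0,16.5,0],[11.2,0,-11.3,0,22,0],[14,0,-14.1,0,27.5,0],[16.8,0,-17,0,33,0],[19.6,0,-19.8,0,38.5,0],[22.4,0,-22.6,0,44,0],[25.2,0,-25.4,0,49.5,0],[28,0,-28.2,0,55,0]],
  ],
  claw=-1,
  squeeze=10,
)

```text
time_s: 1.83
position: [0.3771, 0.1472, 0.303]
tcp_rot: [-1.286, 1.079, -1.08]
contact_force: [0.6, 0.2, -0.3]
gripper_width: 0.0304
```

```bash
cat > tgt.py <<'E'
from h import *
import sys
C=np.array([.5384,-.1305])
def rel(world,s=None):
    s=s or state();R=Ro.from_rotvec(s["tcp_rot"]).as_matrix()
    return (R.T@(np.array(world)-s["position"])*100).round(2)
def pol(th,r,ztip): t=np.radians(th);return [C[0]+r*np.cos(t),C[1]+r*np.sin(t),ztip+.097]
E
python3 - <<'E'
from tgt import *
s=state();print(s["time_s"],s["position"],s["gripper_width"],s["q"],Ro.from_rotvec(s["tcp_rot"]).as_matrix().round(3))
print(rel(pol(170,.067,.105)))
E
```

```text
1.8333 [0.37713062 0.14715989 0.30302378] 0.03041827768803743 [ 1.57426968e-01 -1.74611862e-01  1.92772626e+00  6.02982572e-05
  1.38714874e+00 -1.72449702e-02] [[ 0.174  0.001  0.985]
 [-0.985  0.     0.174]
 [-0.    -1.     0.001]]
[27.85 10.11  4.75]
```

Emit:
carry_out(
  series=[
    [[3.1,0.5,0.5,0,0,0],[6.2,1.5,1.0,0,0,0],[9.3,3,1.6,0,0,0],[12.4,4.5,2.1,0,0,0],[15.5,6,2.6,0,0,0],[18.6,7.5,3.2,0,0,0],[21.7,8.5,3.7,0,0,0],[24.8,9.3,4.2,0,0,0],[27.8,10,4.7,0,0,0],[27.8,10,4.7,0,0,0]],
  ],
)

```text
time_s: 2.67
position: [0.4739, -0.1206, 0.2018]
tcp_rot: [-1.288, 1.079, -1.081]
contact_force: [0.1, -0.5, 0.6]
gripper_width: 0.0003
```

Run:
```python
from tgt import *
s=state();print(s["time_s"],s["position"],s["gripper_width"],s["qd"].round(3))
print(rel(pol(170,.067,.067)))
p,d=read_camera("scene");cv2.imwrite("pics/s1.png",cv2.resize(p[130:330,150:420],None,fx=2.9,fy=2.9))
p,d=read_camera("wrist");cv2.imwrite("pics/w1.png",p)
```

```text
2.6667 [ 0.47386656 -0.12063974  0.2018342 ] 0.0003088890369622873 [ 0.06  -0.051  0.043  0.044  0.061  0.056]
[-0.21  3.78 -0.11]
```

View pics/s1.png

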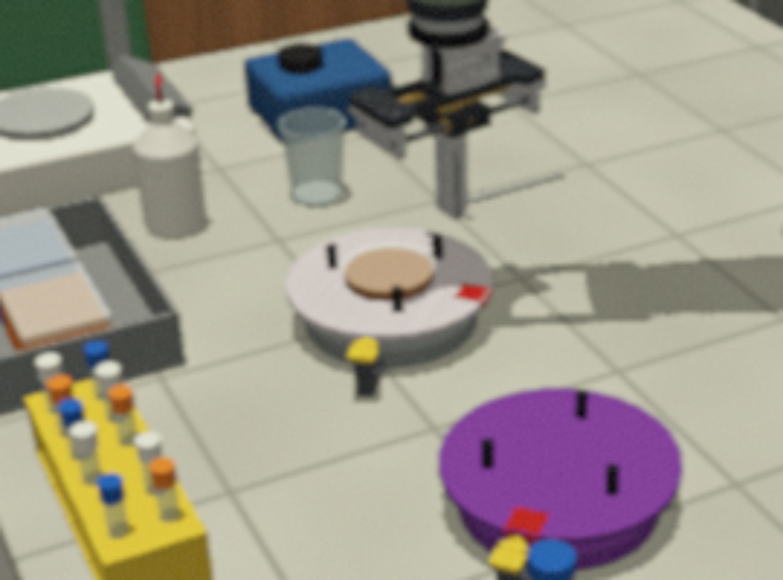

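View pics/w1.png

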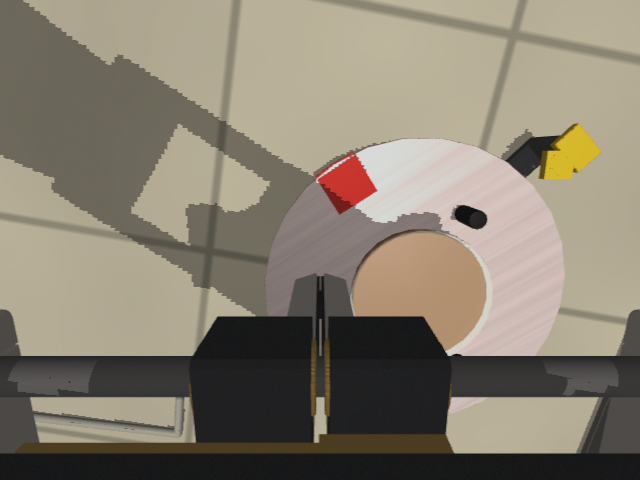

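Emit:
carry_out(
  series=[
    [[-0.1,0.8,-0.1,0,0,0],[-0.2,1.6,-0.1,0,0,0],[-0.2,2.4,-0.1,0,0,0],[-0.2,3.0,-0.1,0,0,0],[-0.2,3.5,-0.1,0,0,0],[-0.2,3.8,-0.1,0,0,0],[-0.2,3.8,-0.1,0,0,0],[-0.2,3.8,-0.1,0,0,0],[-0.2,3.8,-0.1,0,0,0],[-0.2,3.8,-0.1,0,0,0]],
  ],
)

```text
time_s: 3.6
position: [0.4717, -0.1146, 0.1651]
tcp_rot: [-1.288, 1.076, -1.077]
contact_force: [-0.2, -0.7, 0.4]
gripper_width: 0.0005
```

Run:
```python
from tgt import *
s=state();print(s["time_s"],s["position"],s["contact_force"],s["qd"].round(3))
p0=s["position"];d=p0[:2]-C;print(np.hypot(*d),np.degrees(np.arctan2(d[1],d[0])))
R=Ro.from_rotvec(s["tcp_rot"]).as_matrix();print(R.round(3))
# arc: increments in deg per row
inc=[3,5,7,9,11,12.5,13.5,14]; th=170
for i in inc:
    th+=i;print(th,rel(pol(th,.067,.067),s))
print(rel(pol(th+8,.078,.090),s)); print(rel(pol(th+10,.086,.12),s))
p,d=read_camera("wrist");cv2.imwrite("pics/w2.png",p)
```

```text
3.6 [ 0.47167607 -0.11464798  0.16506269] [-0.15999179 -0.69072384  0.40127897] [-0.002 -0.002  0.001 -0.001 -0.001  0.001]
0.06858111285873697 166.6356438061803
[[ 0.178  0.001  0.984]
 [-0.984 -0.     0.178]
 [ 0.001 -1.     0.001]]
173 [ 0.76  0.11 -0.11]
178 [ 1.33  0.11 -0.26]
185 [ 2.13  0.11 -0.39]
194 [ 3.19  0.11 -0.4 ]
205 [ 4.45  0.11 -0.2 ]
217.5 [5.81 0.11 0.33]
231.0 [7.12 0.11 1.21]
245.0 [8.22 0.11 2.42]
[ 9.68 -2.19  2.71]
[10.53 -5.19  2.62]
```

View pics/w2.png

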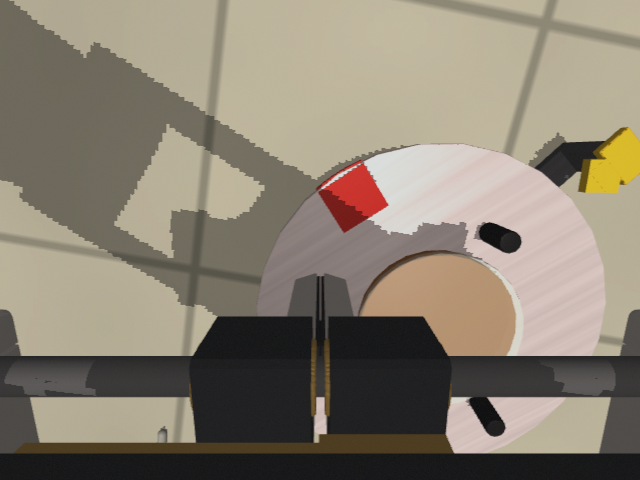

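Run:
```python
from tgt import *
s=state()
for th in(170.6,176.6,184.6,194.6,206.6,220,234,248): print(th,rel(pol(th,.067,.067),s))
print(rel(pol(259,.076,.09),s)); print(rel(pol(262,.086,.125),s))
```

```text
170.6 [ 0.49  0.11 -0.03]
176.6 [ 1.17  0.11 -0.23]
184.6 [ 2.09  0.11 -0.38]
194.6 [ 3.26  0.11 -0.4 ]
206.6 [ 4.63  0.11 -0.14]
220 [6.07 0.11 0.47]
234 [7.38 0.11 1.44]
248 [8.41 0.11 2.71]
[ 9.83 -2.19  3.53]
[10.92 -5.68  3.59]
```

Emit:
carry_out(
  series=[
    [[0.5,0.1,0,0,-6,0],[1.2,0.1,-0.2,0,-13,0],[2.1,0.1,-0.4,0,-20,0],[3.3,0.1,-0.4,0,-27,0],[4.6,0.1,-0.1,0,-34,0],[6.1,0.1,0.5,0,-41,0],[7.4,0.1,1.4,0,-48,0],[8.4,0.1,2.7,0,-55,0],[9.8,-2.0,3.5,0,-55,0],[10.9,-5.6,3.6,0,-55,0]],
  ],
)

```text
time_s: 4.48
position: [0.5249, -0.2147, 0.2171]
tcp_rot: [-1.541, 0.345, -0.332]
contact_force: [0.6, 0.2, -0.3]
gripper_width: 0.0002
```

```bash
cat > spin.py <<'E'
from tgt import *
def spin(cam="scene",save=None):
    t=state()["time_s"];p,d=read_camera(cam)
    if save: cv2.imwrite(save,p)
    b=blobs(cam,p,*RED,C,.125,.05,True);b.sort(key=lambda x:-x[1])
    pr=np.radians(54.9)
    if not b:return t,None,0
    v=b[0][0]-C;return round(t,3),round((np.arctan2(v[1],v[0])-pr)%(2*np.pi),3),b[0][1],round(float(np.hypot(*v)),3)
E
python3 - <<'E'
from spin import *
s=state();print(s["time_s"],s["position"],s["contact_force"])
print(spin("scene","pics/s3.png"));print(spin("top","pics/t3.png"));print(spin("scene"));print(spin("top"))
E
```

```text
4.4833 [ 0.52490996 -0.21466917  0.21707584] [ 0.57654458  0.22391165 -0.31468723]
(4.483, np.float64(3.19), 15, 0.082)
(4.5333, None, 0)
(4.583, np.float64(3.539), 18, 0.083)
(4.6333, None, 0)
```

View pics/s3.png

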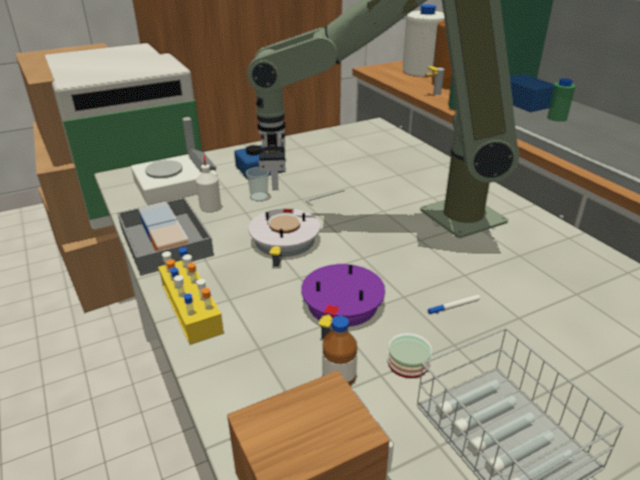

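Emit:
carry_out(
  series=[
    [[0,0,0,0,6.5,0],[0,0,0,0,13,0],[0,0,0,0,19.5,0],[0,0,0,0,26,0],[0,0,0,0,32.5,0],[0,0,0,0,39,0],[0,0,0,0,45.5,0],[0,0,0,0,52,0],[0,0,0,0,58.5,0],[0,0,0,0,65,0]],
  ],
)

```text
time_s: 5.52
position: [0.5249, -0.2142, 0.2187]
tcp_rot: [-1.21, 1.213, -1.207]
contact_force: [-0.2, 0.3, -0.9]
gripper_width: 0.0
```

Run:
```python
from spin import *
s=state();print(s["time_s"],s["position"],s["contact_force"])
print(spin("scene"));print(spin("scene","pics/s4.png"));
s=state();R=Ro.from_rotvec(s["tcp_rot"]).as_matrix();print(R.round(3))
print(rel(pol(258,.085,.065),s))
```

```text
5.5167 [ 0.52487857 -0.21417755  0.21866621] [-0.22059505  0.26182642 -0.91981343]
(5.517, np.float64(0.28), 44, 0.093)
(5.567, np.float64(0.43), 34, 0.091)
[[ 0.005 -0.003  1.   ]
 [-1.     0.002  0.005]
 [-0.002 -1.    -0.003]]
[-0.06  5.68 -0.41]
```

Emit:
carry_out(
  series=[
    [[0,1,0,0,0,0],[0,2,0,0,0,0],[0,3,0,0,0,0],[0,4,0,0,0,0],[0,5,0,0,0,0],[0,5.6,0,0,0,0],[0,6,0,0,0,0],[0,6.2,0,0,0,0],[0,6.2,0,0,0,0],[0,6.2,0,0,0,0]],
  ],
)

```text
time_s: 6.45
position: [0.5265, -0.2155, 0.159]
tcp_rot: [-1.211, 1.205, -1.206]
contact_force: [0.3, 0.6, 0.7]
gripper_width: 0.0005
```

Run:
```python
from spin import *
s=state();print(s["time_s"],s["position"],s["contact_force"])
print(spin("scene","pics/s5.png"));print(spin("top","pics/t5.png"))
p,d=read_camera("wrist");cv2.imwrite("pics/w5.png",p)
```

```text
6.45 [ 0.52650425 -0.21548935  0.15899974] [0.34770736 0.61775873 0.71386037]
(6.45, np.float64(3.022), 17, 0.083)
(6.5, None, 0)
```

View pics/w5.png

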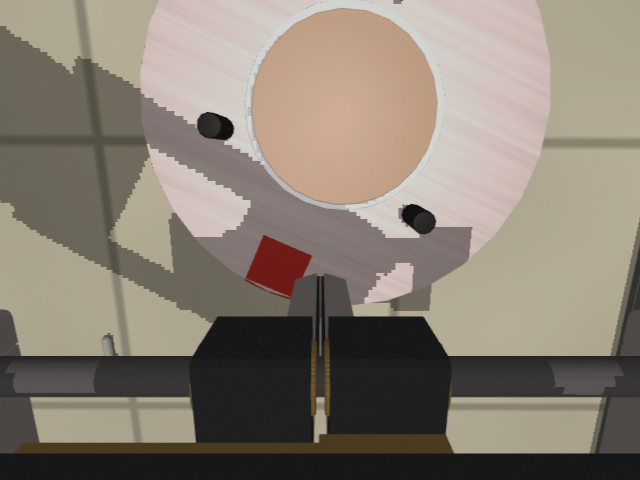

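View pics/s5.png

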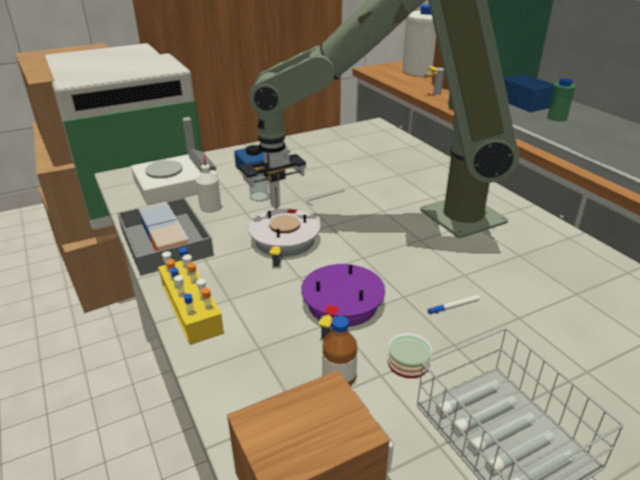

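Emit:
carry_out(
  series=[
    [[0,0,0,0,0,0],[0,0,0,0,0,0],[0,0,0,0,0,0],[0,0,0,0,0,0],[0,0,0,0,0,0],[0,0,0,0,0,0],[0,0,0,0,0,0],[0,0,0,0,0,0],[0,0,0,0,0,0],[0,0,0,0,0,0]],
  ],
)

```text
time_s: 7.43
position: [0.5262, -0.2153, 0.1586]
tcp_rot: [-1.211, 1.206, -1.206]
contact_force: [0.3, 0.2, 0.1]
gripper_width: 0.0004
```

Run:
```python
from spin import *
s=state();print(s["time_s"],s["position"],s["contact_force"])
print(spin("scene"))
```

```text
7.4333 [ 0.52617553 -0.21531529  0.15861581] [0.28834054 0.20553629 0.13975871]
(7.433, np.float64(5.801), 30, 0.086)
```

Emit:
carry_out(
  series=[
    [[0,0,0,0,0,0],[0,0,0,0,0,0],[0,0,0,0,0,0],[0,0,0,0,0,0],[0,0,0,0,0,0],[0,0,0,0,0,0],[0,0,0,0,0,0],[0,0,0,0,0,0],[0,0,0,0,0,0],[0,0,0,0,0,0]],
  ],
)

```text
time_s: 8.32
position: [0.5262, -0.2153, 0.1586]
tcp_rot: [-1.211, 1.206, -1.206]
contact_force: [0.2, 0.2, -0.5]
gripper_width: 0.0005
```

Run:
```python
from spin import *
print(spin("scene"));print(spin("scene"));print(state()["time_s"])
```

```text
(8.317, np.float64(1.684), 21, 0.086)
(8.367, np.float64(1.811), 21, 0.086)
8.4167
```

```bash
cat > fit.py <<'E'
import numpy as np,sys
D=[(4.483,3.19),(4.583,3.539),(5.517,6.563),(5.567,6.713),(6.45,9.305),(7.433,12.084),(8.317,14.25),(8.367,14.377)]+eval(sys.argv[1] if len(sys.argv)>1 else "[]")
t,a=np.array(D).T
for k in (0,4 if len(D)<11 else 5):
    c=np.polyfit(t[k:]-8.4,a[k:],2);print("w",c[1],"alpha",2*c[0],"res",(np.polyval(c,t-8.4)-a).round(3))
    for g in (18.55,18.65,18.75,18.85):
        r=np.roots(c-[0,0,g]);T=8.4+min(r.real);print(g,"t",round(T,3),"w",round(np.polyval(np.polyder(c),T-8.4),2))
E
python3 fit.py
```

```text
w 2.371039450976461 alpha -0.25740500736462735 res [ 0.006 -0.006 -0.01  -0.005  0.04  -0.039  0.011  0.003]
18.55 t 10.327 w 1.87
18.65 t 10.381 w 1.86
18.75 t 10.435 w 1.85
18.85 t 10.489 w 1.83
w 2.2522114867222833 alpha -0.393535141264329 res [-0.586 -0.557 -0.246 -0.228  0.    -0.001  0.007 -0.006]
18.55 t 10.675 w 1.36
18.65 t 10.749 w 1.33
18.75 t 10.825 w 1.3
18.85 t 10.903 w 1.27
```

Emit:
carry_out(
  series=[
    [[0,0.1,0,0,0,0],[0,0.2,0,0,0,0],[0,0.3,0,0,0,0],[0,0.4,0,0,0,0],[0,0.5,0,0,0,0],[0,0.6,0,0,0,0],[0,0.6,0,0,0,0],[0,0.6,0,0,0,0],[0,0.6,0,0,0,0],[0,0.6,0,0,0,0]],
  ],
)

```text
time_s: 9.25
position: [0.5263, -0.2153, 0.1527]
tcp_rot: [-1.211, 1.206, -1.206]
contact_force: [0.2, -0.0, 0.0]
gripper_width: 0.0003
```

Run:
```python
from spin import *
s=state();print(s["position"],s["contact_force"])
a=spin("scene");b=spin("scene","pics/s6.png");print(a,b,state()["time_s"])
import subprocess
x=[(float(q[0]),float(q[1])+4*np.pi) for q in(a,b)]
print(subprocess.run(["python3","fit.py",str(x)],capture_output=True,text=True).stdout)
```

```text
[ 0.52625258 -0.21534201  0.15272443] [ 0.22258998 -0.02576794  0.04994789]
(9.25, np.float64(3.924), 20, 0.081) (9.3, np.float64(4.034), 21, 0.082) 9.35
w 2.423441186130497 alpha -0.2336343371057144 res [ 0.02   0.004 -0.025 -0.021  0.02  -0.041  0.043  0.038 -0.02  -0.019]
18.55 t 10.236 w 1.99
18.65 t 10.286 w 1.98
18.75 t 10.336 w 1.97
18.85 t 10.387 w 1.96
w 2.4379453441865553 alpha -0.21449019685284615 res [ 0.1    0.078  0.002  0.004  0.018 -0.057  0.032  0.027 -0.011 -0.008]
18.55 t 10.212 w 2.05
18.65 t 10.261 w 2.04
18.75 t 10.31 w 2.03
18.85 t 10.359 w 2.02
```

Emit:
carry_out(
  series=[
    [[0,0,0,0,0,0],[0,0,0,0,0,0],[0,0,0,0,0,0],[0,0,0,0,0,0],[0,0,0,0,0,0],[0,0,0,0,0,0],[0,0,0,0,0,0],[0,0,0,0,0,0],[0,0,0,0,0,0],[0,0,0,0,0,0]],
  ],
)

```text
time_s: 10.18
position: [0.5262, -0.2153, 0.1527]
tcp_rot: [-1.211, 1.206, -1.206]
contact_force: [-0.6, 0.6, -1.2]
gripper_width: 0.0004
```

Run:
```python
from spin import *
print(spin("scene"),spin("scene"),spin("scene"),spin("scene","pics/s7.png"),state()["time_s"])
```

```text
(10.183, np.float64(5.925), 29, 0.087) (10.233, np.float64(6.018), 28, 0.087) (10.283, np.float64(6.112), 32, 0.088) (10.333, np.float64(6.219), 31, 0.088) 10.3833
```

Emit:
carry_out(
  series=[
    [[0,0,0,0,0,0],[0,0,0,0,0,0],[0,0,0,0,0,0],[0,0,0,0,0,0],[0,0,0,0,0,0],[0,0,0,0,0,0],[0,0,0,0,0,0],[0,0,0,0,0,0],[0,0,0,0,0,0],[0,0,0,0,0,0]],
  ],
)

```text
time_s: 11.22
position: [0.5262, -0.2153, 0.1527]
tcp_rot: [-1.211, 1.206, -1.206]
contact_force: [-0.3, -0.6, -0.1]
gripper_width: 0.0009
```

Run:
```python
from spin import *
print(spin("scene"),spin("scene","pics/s8.png"),state()["time_s"])
p=cv2.imread("pics/s7.png");cv2.imwrite("pics/s7c.png",cv2.resize(p[160:290,210:370],None,fx=5,fy=4.6,interpolation=cv2.INTER_CUBIC))
```

```text
(11.217, np.float64(1.545), 24, 0.088) (11.267, np.float64(1.624), 23, 0.087) 11.3167
```

View pics/s7c.png

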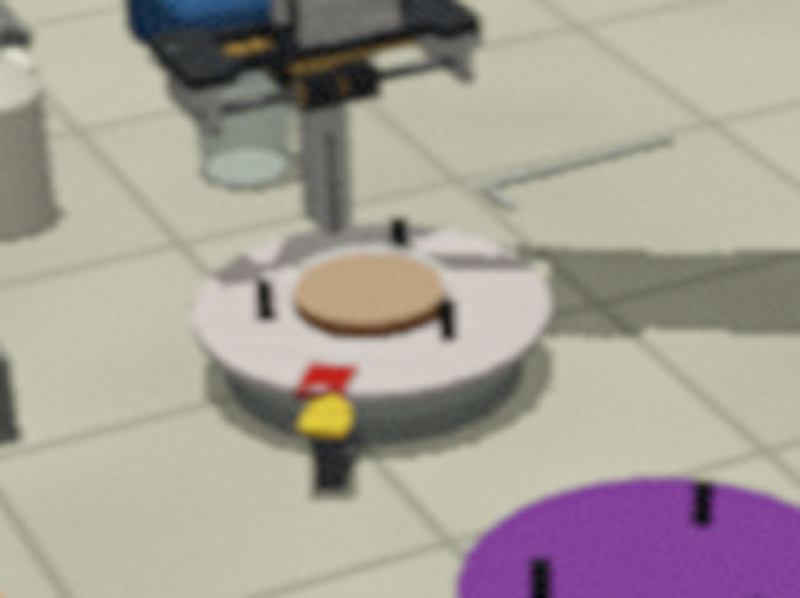

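Emit:
carry_out(
  series=[
    [[0,0,0,0,0,0],[0,0,0,0,0,0],[0,0,0,0,0,0],[0,0,0,0,0,0],[0,0,0,0,0,0],[0,0,0,0,0,0],[0,0,0,0,0,0],[0,0,0,0,0,0],[0,0,0,0,0,0],[0,0,0,0,0,0]],
  ],
)

```text
time_s: 12.15
position: [0.5262, -0.2153, 0.1526]
tcp_rot: [-1.211, 1.206, -1.206]
contact_force: [-0.4, -0.3, 0.5]
gripper_width: 0.0004
```

Emit:
carry_out(
  series=[
    [[0,0,0,0,0,0],[0,0,0,0,0,0],[0,0,0,0,0,0],[0,0,0,0,0,0],[0,0,0,0,0,0],[0,0,0,0,0,0],[0,0,0,0,0,0],[0,0,0,0,0,0],[0,0,0,0,0,0],[0,0,0,0,0,0]],
  ],
)

```text
time_s: 12.98
position: [0.5262, -0.2153, 0.1526]
tcp_rot: [-1.211, 1.206, -1.206]
contact_force: [0.4, 0.2, -0.6]
gripper_width: 0.0005
```

Run:
```python
from spin import *
a=[spin("scene"),spin("scene")];print(a,state()["time_s"])
import subprocess
P=6*np.pi
x=[(10.183,18.491),(10.233,18.584),(10.283,18.678),(10.333,18.785),(11.217,20.395),(11.267,20.474)]+[(float(q[0]),float(q[1])+P) for q in a]
f=open("fit.py").read().replace("(18.55,18.65,18.75,18.85)","(24.9,25.0,25.1,25.133)");open("fit2.py","w").write(f)
print(subprocess.run(["python3","fit2.py",str(x)],capture_output=True,text=True).stdout)
```

```text
[(12.983, np.float64(4.411), 19, 0.083), (13.033, np.float64(4.483), 20, 0.084)] 13.0833
w 2.431765546241483 alpha -0.22743102134505375 res [ 0.03   0.012 -0.029 -0.025  0.01  -0.052  0.037  0.032 -0.027 -0.019
 -0.013 -0.02   0.043  0.053 -0.015 -0.017]
24.9 t 14.32 w 1.09
25.0 t 14.413 w 1.06
25.1 t 14.508 w 1.04
25.133 t 14.539 w 1.04
w 2.419953511147686 alpha -0.22164232345672832 res [ 0.124  0.102  0.032  0.035  0.048 -0.035  0.041  0.036 -0.036 -0.028
 -0.021 -0.028  0.036  0.046 -0.005 -0.007]
24.9 t 14.288 w 1.11
25.0 t 14.379 w 1.09
25.1 t 14.471 w 1.07
25.133 t 14.502 w 1.07
```

Emit:
carry_out(
  series=[
    [[0,0,0,0,0,0],[0,0,0,0,0,0],[0,0,0,0,0,0],[0,0,0,0,0,0],[0,0,0,0,0,0],[0,0,0,0,0,0],[0,0,0,0,0,0],[0,0,0,0,0,0],[0,0,0,0,0,0],[0,0,0,0,0,0]],
  ],
)

```text
time_s: 13.92
position: [0.5262, -0.2153, 0.1526]
tcp_rot: [-1.211, 1.206, -1.206]
contact_force: [-0.0, -0.1, -0.2]
gripper_width: 0.0009
```

Run:
```python
from spin import *
a=[spin("scene"),spin("scene","pics/s9.png")];print(a,state()["time_s"],state()["position"],state()["contact_force"])
```

```text
[(13.917, np.float64(5.65), 28, 0.086), (13.967, np.float64(5.708), 27, 0.087)] 14.0167 [ 0.52623292 -0.21530033  0.1526871 ] [-0.14457542  0.3819069  -0.52728889]
```

Emit:
carry_out(
  series=[
    [[0,0,0,0,0,0],[0,0,0,0,0,0],[0,0.1,0,0,0,0],[0,0.2,0,0,0,0],[0,0.7,0,0,0,0],[0,0.75,0,0,0,0],[0,0.75,0,0,0,0],[0,0.75,0,0,0,0],[0,0.75,0,0,0,0],[0,0.8,0,0,0,0]],
  ],
)

```text
time_s: 14.85
position: [0.5266, -0.2157, 0.1452]
tcp_rot: [-1.211, 1.205, -1.207]
contact_force: [0.2, -1.3, 5.6]
gripper_width: 0.0005
```

Run:
```python
from spin import *
s=state();print(s["position"],s["contact_force"])
a=[spin("scene"),spin("scene","pics/s10.png")];print(a,state()["time_s"])
p=cv2.imread("pics/s10.png");cv2.imwrite("pics/s10c.png",cv2.resize(p[160:290,210:370],None,fx=5,fy=4.6,interpolation=cv2.INTER_CUBIC))
p,d=read_camera("wrist");cv2.imwrite("pics/w10.png",p)
print(blobs("wrist",p,*RED,C,.2,.05,True),blobs("wrist",p,*YEL,C,.2,.05))
```

```text
[ 0.52657035 -0.21566873  0.14521378] [ 0.15910016 -1.31327265  5.5987508 ]
[(14.85, np.float64(6.222), 36, 0.092), (14.9, np.float64(6.222), 34, 0.092)] 14.95
[] []
```

View pics/s10c.png

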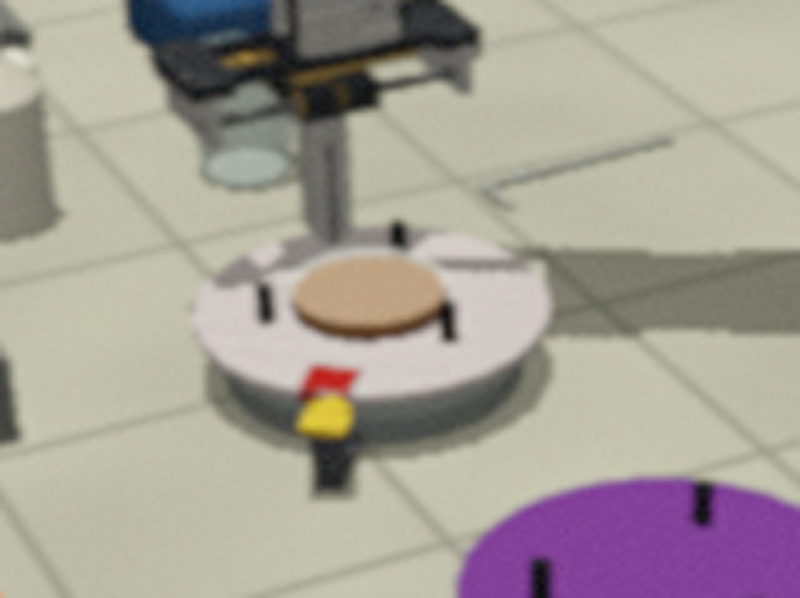

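View pics/w10.png

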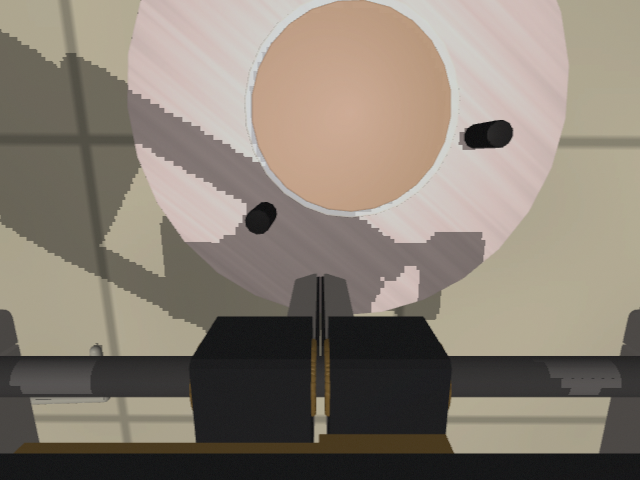

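Run:
```python
from spin import *
c=calibration("wrist")
for uv,n in (((253,224),60*0+180),((262,214),180),((472,137),300),((500,132),300)):
  for z in(.05,.074):
    P=plane("wrist",uv,z);v=P[:2]-C;print(uv,z,P.round(4),np.hypot(*v).round(4),"mark deg",(np.degrees(np.arctan2(v[1],v[0]))-n)%360)
a=[pinpoint("mark","scene")[:2],pinpoint("pointer","scene")[:2],pinpoint("turntable","scene")[:2]]
for x in a:print([(np.round(r["at"],4),round(r["confidence"],2)) for r in x])
p,d=read_camera("wrist")
h=cv2.cvtColor(p,cv2.COLOR_BGR2HSV);print(h[133,500],h[137,472])
# proj predicted pegs for several mark angles
for m in (49,52,55,58):
  print(m,[proj("wrist",[C[0]+.06*np.cos(np.radians(m+k)),C[1]+.06*np.sin(np.radians(m+k)),.0735]).round(0) for k in(180,300)])
p,d=read_camera("top");cv2.imwrite("pics/t11.png",p)
```

```text
(253, 224) 0.05 [ 0.494  -0.1811  0.05  ] 0.0673 mark deg 48.696221432905816
(253, 224) 0.074 [ 0.4983 -0.1764  0.074 ] 0.061 mark deg 48.876541216582496
(262, 214) 0.05 [ 0.4985 -0.1762  0.05  ] 0.0607 mark deg 48.83770245399165
(262, 214) 0.074 [ 0.5022 -0.1722  0.074 ] 0.0552 mark deg 49.029502155726504
(472, 137) 0.05 [ 0.5953 -0.1403  0.05  ] 0.0577 mark deg 50.20037425582052
(472, 137) 0.074 [ 0.5858 -0.1412  0.074 ] 0.0486 mark deg 47.251309301193885
(500, 132) 0.05 [ 0.6077 -0.1381  0.05  ] 0.0698 mark deg 53.76497348445025
(500, 132) 0.074 [ 0.5966 -0.1393  0.074 ] 0.0589 mark deg 51.41416290868108
[(array([0.6036, 0.2604, 0.0464]), 0.81), (array([ 0.601 , -0.0584,  0.0495]), 0.71)]
[(array([0.6121, 0.2649, 0.0478]), 0.94), (array([ 0.5987, -0.0426,  0.0522]), 0.68)]
[(array([ 0.5362,  0.1924, -0.0026]), 0.77), (array([ 0.5409, -0.1301, -0.0009]), 0.6)]
[20 20 38] [150  15  17]
49 [array([255., 222.]), array([501., 139.])]
52 [array([261., 227.]), array([503., 131.])]
55 [array([267., 231.]), array([505., 123.])]
58 [array([274., 236.]), array([506., 114.])]
```

View pics/t11.png

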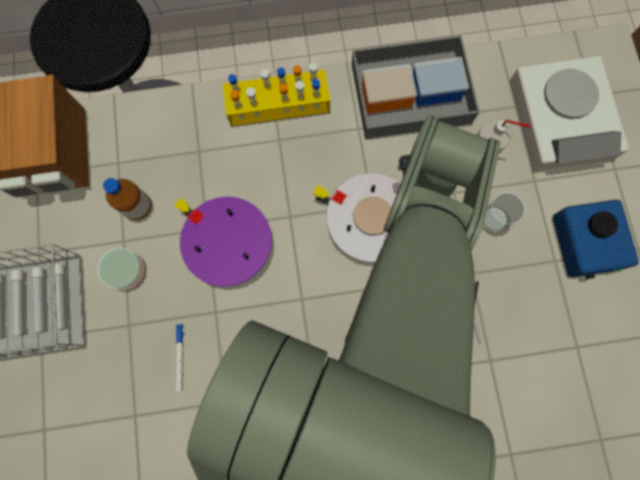

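Run:
```python
from spin import *
p,d=read_camera("top")
print(spin("top"));print(blobs("top",p,*YEL,C,.17,.05),blobs("top",p,[0,0,0],[180,255,45],C,.09,.063),blobs("top",p,*RED,C,.125,.0485,True))
```

```text
(15.3, np.float64(6.197), 98, 0.085)
[(array([ 0.61  , -0.0275]), 127, array([320.6, 192.2]))] [(array([ 0.5959, -0.1399]), 4, array([372.5, 189. ])), (array([ 0.5012, -0.1605]), 7, array([389.6, 229.3]))] [(array([ 0.5937, -0.0653]), 98, array([338.6, 196.9]))]
```

All the measurements put the patch about 0.08 rad short, with the pointer already inside it. I'll drag it a small last 7 mm with the resting fingertip to centre it.

Emit:
carry_out(
  series=[
    [[0,0,0.1,0,0,0],[0,0,0.2,0,0,0],[0,0,0.3,0,0,0],[0,0,0.4,0,0,0],[0,0,0.5,0,0,0],[0,0,0.6,0,0,0],[0,0,0.7,0,0,0],[0,0,0.7,0,0,0],[0,0,0.7,0,0,0],[0,0,0.7,0,0,0]],
  ],
)

```text
time_s: 16.18
position: [0.5335, -0.2158, 0.1451]
tcp_rot: [-1.212, 1.205, -1.207]
contact_force: [-1.0, -3.2, 5.2]
gripper_width: 0.0002
```

Run:
```python
from spin import *
s=state();print(s["position"],s["contact_force"],s["qd"].round(3))
print(spin("top","pics/t12.png"),spin("scene","pics/s12.png"),spin("top"),spin("scene"))
p=cv2.imread("pics/t12.png");cv2.imwrite("pics/t12c.png",cv2.resize(p[152:282,292:452],None,fx=5,fy=4.6,interpolation=cv2.INTER_CUBIC))
for q in("media_bottle","wash_bottle","beaker","dish_stack","spreader","marker","dish"):
    print(q,[( [round(x,3) for x in r["at"]],round(r["confidence"],2)) for r in pinpoint(q,"scene" if q in("dish","wash_bottle","beaker","spreader") else "top")][:2])
print(state()["time_s"],state()["contact_force"])
```

```text
[ 0.5334621  -0.21580666  0.14505993] [-0.95732234 -3.16716614  5.16857801] [-0.002 -0.001  0.    -0.    -0.002  0.   ]
(16.183, np.float64(6.276), 97, 0.085) (16.233, np.float64(0.026), 28, 0.09) (16.283, np.float64(6.275), 97, 0.085) (16.333, np.float64(0.026), 28, 0.09)
media_bottle [([0.656, 0.395, -0.003], 0.61)]
wash_bottle [([0.663, -0.41, 0.0], 0.59)]
beaker [([0.507, -0.407, -0.004], 0.78), ([0.539, -0.131, 0.05], 0.41)]
dish_stack [([0.506, 0.428, 0.004], 0.72)]
spreader [([0.311, -0.313, 0.002], 0.59)]
marker [([0.301, 0.327, -0.001], 0.72)]
dish [([0.538, -0.13, 0.049], 0.93)]
16.7333 [-1.21768452 -1.39892136  5.53398195]
```

View pics/t12c.png

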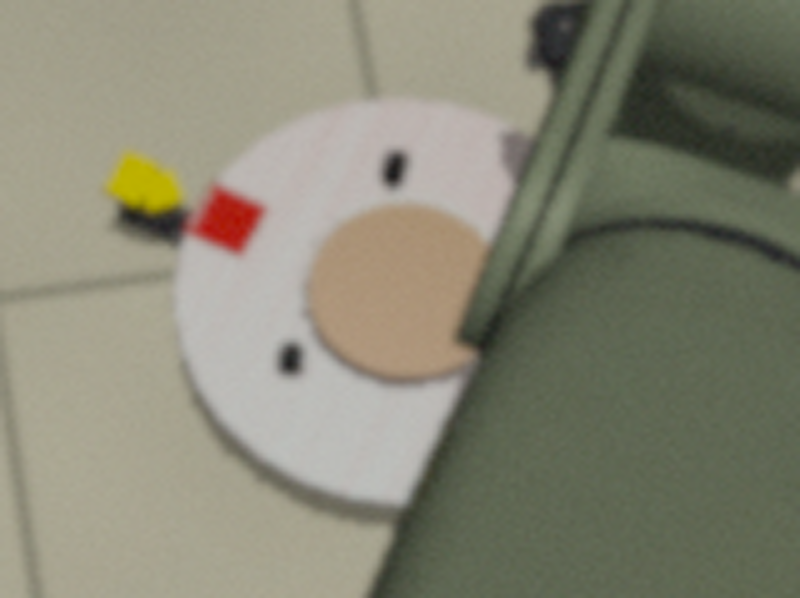

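View pics/s12.png

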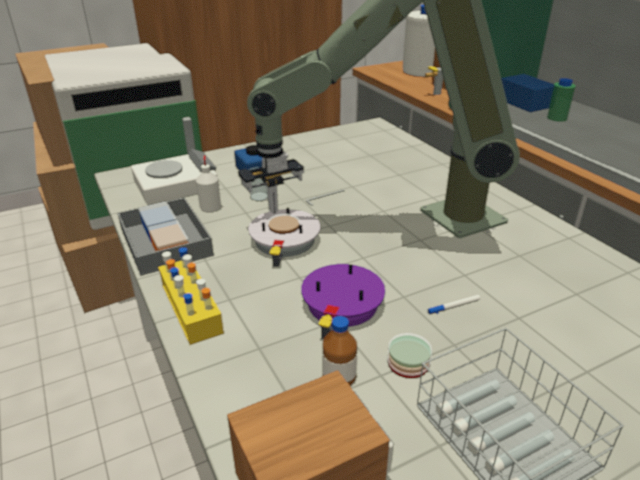

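The pointer now looks straight into the middle of the red patch (crop pixels: patch (228,220), pointer (145,183)). The dish sits centred between the pegs, the platter is still, and the fingertip presses with about 5.5 N.

```bash
python3 -c "
from plant import *
print(close_job())"
```

```text
the job is handed in; nothing more can be done
None
```

The turntable is checked and parked: the yellow pointer points into the middle of the red patch, and the fingertip is still resting on the platter, holding it. I handed the job in at about 16.7 s of the 61 s allowed.

- **Spin:** I pushed one peg with the closed fingertip. The platter started at about 3.4 rad/s anticlockwise and ran freely for about 3.5 turns.
- **Brake:** I pressed with about 5.6 N on the bare ring while it was still turning at about 1.1 rad/s. It stopped about 0.08 rad short, with the pointer already inside the patch. A last 7 mm drag with the resting fingertip centred it.
- **Last checks:**
  - The top camera puts the patch 0.007 rad short of the pointer and the scene camera 0.026 rad past it. They differ by about 0.03 rad, and both are well inside the patch's ±0.14 rad.
  - The platter was still in repeated readings, with the fingertip pressing at about 5.5 N.
  - The dish is centred between the pegs.
  - The bystanders are where they started, within the networks' accuracy (spreader within 5 mm, the rest within 4 mm).
- **Failed readings:** The top camera lost sight of the patch behind the arm while the platter was spinning, so I timed the braking with the scene camera.

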